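Load a two-part keyed bobbin on the wool winder

TASK

Load the two wooden bobbin parts that have a flat side in their bore on the D-shaped spindle of the white winder: first the low flange ring, fully down on the shoulder, then the tall core, fully down on the flange, each turned so that the flat in its bore meets the flat of the spindle. The other low ring, whose bore is fully round, is a spare for another machine: leave it where it lies.

Things in the scene. Friction and masses are not known exactly. Their poses are not given: they have to be found in the camera images.
- flange_mid (a point): Low loose ring of pale wood, lying flat: 60 mm across, 20 mm high, round outside (grasp it across the diameter in any direction), about 45 g. Upright D-shaped through bore: radius 19.5 mm, cut by a flat 6.5 mm from the axis. The point is on the axis of the outside, half-way up (10 mm above the underside); z up along the bore, x from the axis towards the flat.
- core_mid (a point): Tall loose bobbin core of pale wood, upright: 54 mm across, 44 mm high, round outside (grasp it across the diameter in any direction), about 60 g, with the same D bore right through as the flange. The point is on the axis of the outside, half-way up (22 mm above the underside); z up along the bore, x from the axis towards the flat.
- seat (a point): Fixed white winder (130 x 120 x 40), on it a white round shoulder (48 mm across, 12 mm high), then an upright steel D spindle 48 mm tall: radius 15, flat 4 mm from the axis, top 12 mm tapered to radius 7. The point is where the spindle meets the shoulder's top, 52 mm above the table; z up, x towards the flat. A part slides down if its x points the same way within 25 degrees; play 2.5 to 4.5 mm.
- spare_mid (a point): Spare low ring of the same pale wood and outside size as the flange (60 mm across, 20 mm high), loose, lying flat, but with a fully round bore of 39 mm. The point is on its axis, half-way up. It is to be left alone.
Mind the look-alikes: they are no part of the job. What is shaped like the part that bears core_mid but purple or yellow is not meant.

How it is judged (in metres and radians):
On the way:
1. the flange ring is fully down on the spindle's shoulder (z of flange_mid in the frame of seat between 0.006 and 0.014 m and horizontal distance between flange_mid and seat below 0.012 m and angle between flange_mid's own z axis and vertical below 0.12 rad and angle between the x axis of flange_mid and the x axis of seat, either way round below 0.65 rad), for 0.2 s.
At the end, for the whole second after the job is handed in: The flange lies flat on the shoulder (its height within 4 mm) and the core stands on the flange (within 5 mm), both round the spindle (axes within 12 mm, upright within about 7 degrees), flats on the same side within 37 degrees, at rest (all of step 1 and z of core_mid in the frame of seat between 0.037 and 0.048 m and horizontal distance between core_mid and seat below 0.012 m and angle between core_mid's own z axis and vertical below 0.12 rad and angle between the x axis of core_mid and the x axis of seat, either way round below 0.65 rad and linear speed of each of flange, core below 0.02 m/s); the robot touches nothing.
It fails at once if the spare round-bored ring is moved more than 40 mm (distance of spare_mid from where it was at the start of the episode above 0.04 m).
It also fails if it takes over 56 s, if anything falls off the work surface, if the arm or the gripper's body presses on something with over 40 N, if the wrist force passes 120 N, or if a joint passes its speed limit or range.

ROBOT

A 6-joint arm with a two-finger parallel gripper is mounted at the origin on the work surface. World frame = base frame: x ahead of the robot, y to its left, z up, the work surface at z = 0. Lengths are in mm, angles in rad, forces in N, time in s.
With the tool pointing down it reaches from about 250 to 725 mm from the base axis. Payload 4 kg.
Tool frame: the origin (TCP) lies where the fingers leave the gripper's body, on its centre line; the fingertips stand 73 mm ahead of it and the grasp point (between the pads) lies 54 mm ahead of it (tip_reach is the z of the fingertips in the tool frame, in mm); z points along the fingers, y is the line along which they close (so a half turn about z gives the same grasp; the last joint's range is limited). The gripper opens to 85 mm and grips with 20 to 120 N. Pads are 22 mm wide; open, the fingers measure 114 mm over their backs; the gripper's body (76 mm by 85 mm) begins 54 mm behind the grasp point. The pads swing forward as they close: fully open they stand 13 mm farther back than shut.
Start: joints at [1.128, 0.241, 0.005, 1.335, 0, 1.571], TCP at [214.234, 451.778, 303.906] pointing down, gripper open.
Joint ranges: [-2.72, 2.72], [-1.05, 1.87], [-1.09, 1.28], [-1.99, 2.15], [-1.42, 1.44], [-3.14, 3.14]. Speed limits (rad/s): [2.79, 2.79, 3.14, 3.14, 3.14, 3.14].

INTERFACE

Orientations are given as a unit quaternion [x, y, z, w].
In Python, from cell import get_state, read_camera, camera_params, close_job, find_in, tip_reach gives the robot as it stands.
- The arm moves only by the shell command python3 -m handwheel 'ROWS' [FORCE]. ROWS is JSON, a list of rows, each a list of 3 entries, a list of its own where there are three numbers: the shift along the tool's x, y, z each as a share of 2 cm, from -1 to 1, then the turn, a rotation vector about the tool's x, y, z each as a share of 4 degrees, from -1 to 1, then the opening, from 0 (shut) to 1 (fully open). In form: [[[tx, ty, tz], [wx, wy, wz], claw], ...]. A call has 1 to 10 rows; each row shifts and turns the commanded pose from where the row before left it, along the tool's axes as they then stand; what a row does not reach is not made up. A row lasts 1/10 s, in which the tool goes at most 50 mm and 8.59 degrees, less where a joint would pass 70% of its speed; a pose out of reach is approached as far as the arm can. A call with a number of a shift or a turn outside -1 to 1 is refused whole. A call with a gripper value outside its range is refused whole. The fingers move at their own pace and stop on an object; FORCE is the grip in N (left out, the last holds). Time passes only in rows, so rows that do not move let the fingers close. It gives the time, the measured TCP pose, the force, the opening and the grip force at its end, in the units of the state.
- get_state(): the state, without advancing time (a new reading comes with each control period).
- read_camera(name): name is "scene" or "side" or "wrist"; returns the picture (480x640x3 uint8, blue, green, red); there is no depth.
- camera_params(name): a dict with "vfov" (degrees; the focal length in pixels is half the picture's height over the tangent of half this angle, whatever the lens; pixels are square), "cx", "cy" (the principal point, pixels), "world_from_camera" (4x4, takes a point from camera to world coordinates). Camera axes: x right, y down, z forward; pixel columns grow to the right and rows downward; lengths in mm; the calibration is good to about 2 mm. A picture is of the moment at which its call begins: read the wrist's pose just before it. camera_params takes no time and is no camera call; for the wrist camera it gives the pose at the moment of the call.
- close_job(): hands the job in; it is judged then, once.
Trained networks look in the newest picture that a camera, given by its name, has taken for a name from the list of things; names that differ only in an ending like _2 or _b are one class to them, and where a whole thing is asked for, a point or a joint stands for the part that bears it (a point fixed in the world has none). Each returns a list of dicts, best first, with "score" (0 to 1); they miss things now and then, are a little off and sometimes report something else, mostly with a low value. They report only what shows in the picture. A call takes as long as a camera call. They do not tell look-alikes from the thing itself.
- find_in(camera, query): "bbox" ([left, top, right, bottom] in pixels, round what is visible of it).
The state is a dict: "t": time; "joints": joint angles; "joint_vel": joint speeds; "tau": joint torques, N m; "tool_pos": TCP position; "tcp_rot": TCP orientation; "wrist_force": force on the tool from outside, world axes, zero at the start; "torque": the same for the moment, N m; "finger_gap": finger opening in mm; "grasp_force": force on a finger pad.
Only numpy, scipy, OpenCV 4.12 (cv2) and the standard library are available. Lean on these libraries where they do the work, as an engineer would, in place of code of your own. Each camera call takes 0.05 s, during which the arm holds its last target. There are 200 camera calls.

## Working session

There is one attempt and no reset: what is moved stays moved. The work goes in short steps, Python scripts to look and compute and a shell command to move; the robot and the scene stay as the last step left them, time stands still between calls to the robot, and variables do not carry over. Pictures are saved under pics/ and viewed, at most 13 in all, crops included, and the job is handed in when it is done.

```bash
mkdir -p pics
cat > h.py <<'E'
import numpy as np,cv2,json
from cell import *
def ray(cam,u,v,P=None):
    P=P or camera_params(cam);f=240/np.tan(np.radians(P["vfov"]/2));T=np.array(P["world_from_camera"])
    d=T[:3,:3]@np.array([(u-P["cx"])/f,(v-P["cy"])/f,1]);return T[:3,3],d
def at(cam,u,v,z,P=None):
    o,d=ray(cam,u,v,P);return o+d*(z-o[2])/d[2]
def proj(cam,p,P=None):
    P=P or camera_params(cam);f=240/np.tan(np.radians(P["vfov"]/2));T=np.array(P["world_from_camera"])
    c=T[:3,:3].T@(np.array(p)-T[:3,3]);return c[0]/c[2]*f+P["cx"],c[1]/c[2]*f+P["cy"]
E
python3 - <<'E'
from h import *
np.set_printoptions(precision=3,suppress=True)
for c in("scene","side"):
    im=read_camera(c);cv2.imwrite(f"pics/{c}0.png",im)
    P=camera_params(c);print(c,P["vfov"],P["cx"],P["cy"],np.array(P["world_from_camera"]))
    for q in("flange_mid","core_mid","seat","spare_mid"):
        print(q,[(np.round(d["bbox"]).tolist(),round(d["score"],2)) for d in find_in(c,q)[:5]])
print(get_state()); print(camera_params("wrist"),tip_reach)
E
```

```text
scene 56.93075316178511 323.72252680167446 239.46204207837286 [[   0.825    0.484   -0.29   773.723]
 [   0.564   -0.695    0.445 -325.432]
 [   0.014   -0.531   -0.847  627.016]
 [   0.       0.       0.       1.   ]]
flange_mid [([277.0, 187.0, 314.0, 226.0], 0.74), ([138.0, 249.0, 247.0, 353.0], 0.6)]
core_mid [([287.0, 245.0, 323.0, 289.0], 0.89), ([360.0, 205.0, 397.0, 248.0], 0.87), ([345.0, 260.0, 385.0, 304.0], 0.72), ([275.0, 190.0, 309.0, 224.0], 0.66), ([253.0, 328.0, 294.0, 375.0], 0.58)]
seat [([134.0, 248.0, 251.0, 357.0], 0.78)]
spare_mid [([335.0, 128.0, 368.0, 157.0], 0.94)]
side 52.415216947235606 320.7994378146458 245.6281317758568 [[   0.719   -0.554    0.42   208.934]
 [  -0.695   -0.566    0.444 -377.284]
 [  -0.009   -0.611   -0.791  679.029]
 [   0.       0.       0.       1.   ]]
flange_mid [([257.0, 246.0, 293.0, 279.0], 0.83)]
core_mid [([358.0, 198.0, 390.0, 240.0], 0.87), ([305.0, 184.0, 335.0, 220.0], 0.85), ([410.0, 274.0, 449.0, 312.0], 0.8), ([331.0, 241.0, 369.0, 280.0], 0.56)]
seat [([306.0, 306.0, 424.0, 414.0], 0.69)]
spare_mid [([195.0, 194.0, 230.0, 224.0], 0.87), ([308.0, 304.0, 426.0, 415.0], 0.33)]
{'t': 0.5, 'joints': array([ 1.128,  0.241,  0.005,  1.335, -0.   ,  1.571]), 'joint_vel': array([-0.   , -0.001,  0.001, -0.   , -0.002,  0.001]), 'tau': array([  0.   , -37.186,  25.246,   0.003,   0.   ,   0.   ]), 'tool_pos': array([214.257, 451.781, 303.881]), 'tcp_rot': array([ 0.22 ,  0.976, -0.   ,  0.   ]), 'wrist_force': array([-0.044, -0.369,  0.03 ]), 'torque': array([-0.014,  0.001, -0.01 ]), 'grasp_force': 0.0, 'finger_gap': 85.65268929524186}
{'vfov': 61.344545169201176, 'cx': 315.2307966244711, 'cy': 236.57061187945632, 'world_from_camera': array([[  0.428,   0.871,   0.243, 153.698],
       [  0.904,  -0.412,  -0.116, 481.318],
       [ -0.001,   0.269,  -0.963, 373.967],
       [  0.   ,   0.   ,   0.   ,   1.   ]])} 72.6
```

View pics/scene0.png

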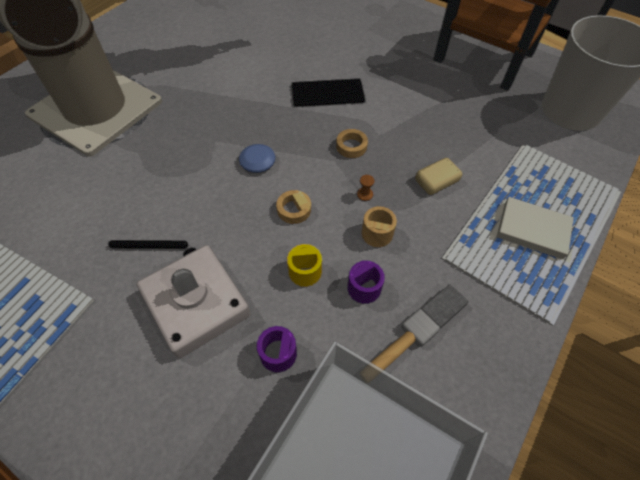

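View pics/side0.png

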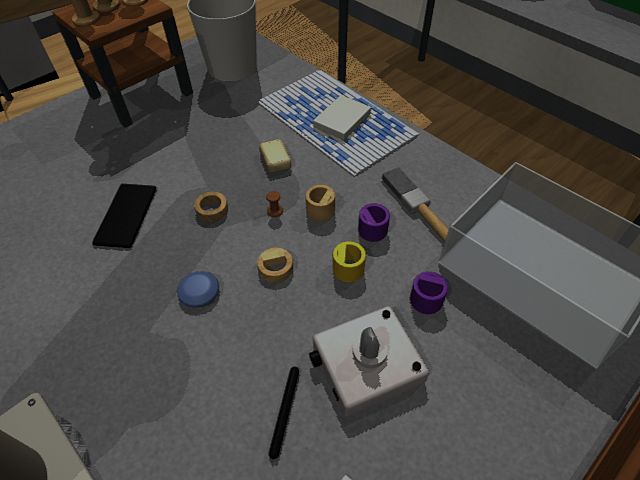

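The pale flange is at scene (294,207) / side (275,265). The round spare is at scene (352,143) / side (211,207), and the pale core at scene (379,226) / side (320,203). The core look-alikes are yellow at (305,265) and purple at (366,281) and (277,348). The winder is at (192,298). I choose the pale D-bored pair and check them in rectified close crops.

```bash
cat >> h.py <<'E'
def rect(im,cam,c,z,half=50,n=260,P=None):
    # top-down metric view: image right=+x world, up=+y
    P=P or camera_params(cam)
    w=[(c[0]-half,c[1]+half),(c[0]+half,c[1]+half),(c[0]+half,c[1]-half),(c[0]-half,c[1]-half)]
    s=np.float32([proj(cam,(x,y,z),P) for x,y in w]);d=np.float32([(0,0),(n,0),(n,n),(0,n)])
    o=cv2.warpPerspective(im,cv2.getPerspectiveTransform(s,d),(n,n),flags=cv2.INTER_CUBIC)
    for i in range(0,n,n//10): cv2.line(o,(i,0),(i,4 if i!=n//2 else 10),(0,255,0),1);cv2.line(o,(0,i),(4 if i!=n//2 else 10,i),(0,255,0),1)
    return o
E
python3 - <<'E'
from h import *
I={c:cv2.imread(f"pics/{c}0.png") for c in("scene","side")}
pts={"fl":((294,203),(275,261),20),"core":((379,217),(320,194),44),"sp":((183,279),(369,335),100)}
rows=[[],[]]
for k,(a,b,z) in pts.items():
    A=at("scene",*a,z);B=at("side",*b,z);c=np.round((A+B)/2);print(k,A,B,c)
    rows[0].append(rect(I["scene"],"scene",c,z));rows[1].append(rect(I["side"],"side",c,z))
cv2.imwrite("pics/r1.png",np.vstack([np.hstack(r) for r in rows]))
E
```

```text
fl [483.28635348  24.82988609  20.        ] [481.14188029  22.98863048  20.        ] [482.  24.  20.]
core [623.34695225  66.69024381  44.        ] [625.74018558  64.42955997  44.        ] [625.  66.  44.]
sp [ 475.54473573 -206.227545    100.        ] [ 458.08718351 -203.03957129  100.        ] [ 467. -205.  100.]
```

View pics/r1.png

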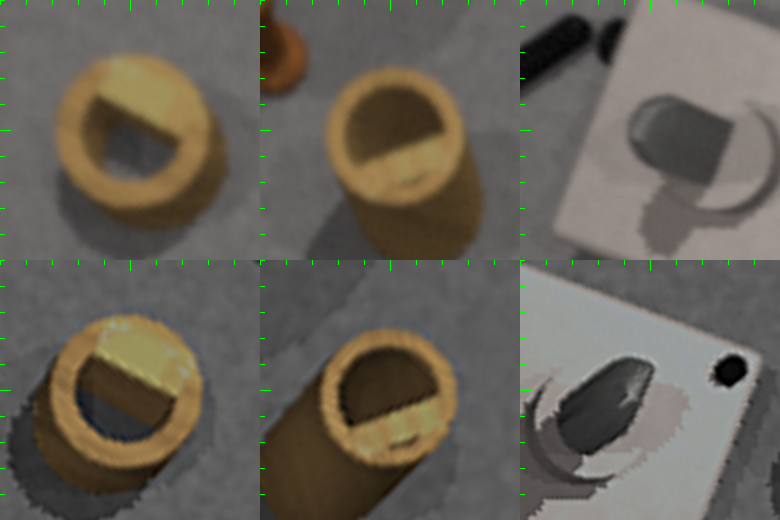

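The crops confirm D bores. The flange is at about (482,23.5) with its flat towards +61.6°. The core is at about (626,63.5) with its flat towards about -72°. The spindle flat faces the scene camera, at about -22°. I'll refine the spindle with a model overlay.

Run:
```python
from h import *
I={c:cv2.imread(f"pics/{c}0.png") for c in("scene","side")}
c0=np.array([460,-201.]);th=np.radians(-22)
def D(r,f,n=60):
    t=np.linspace(0,2*np.pi,n);p=np.c_[r*np.cos(t),r*np.sin(t)];p[:,0]=np.minimum(p[:,0],f);R=np.array([[np.cos(th),-np.sin(th)],[np.sin(th),np.cos(th)]]);return p@R.T+c0
out=[]
for cam in I:
    u,v=proj(cam,(*c0,70));k=7
    x0,y0=int(u)-28,int(v)-36
    cr=cv2.resize(I[cam][y0:y0+72,x0:x0+56],None,fx=k,fy=k,interpolation=cv2.INTER_CUBIC)
    for r,f,z,col in((24,99,52,(0,255,0)),(15,4,52,(0,0,255)),(15,4,88,(255,0,0)),(7,4,100,(0,255,255))):
        q=np.array([proj(cam,(*p,z)) for p in D(r,f)]);q=(q-[x0,y0]+.5)*k
        cv2.polylines(cr,[q.astype(int).reshape(-1,1,2)],True,col,1)
    out.append(cr)
    # direction scale: px per mm
    a=np.array(proj(cam,(*c0,52)));print(cam,np.array(proj(cam,(*(c0+[10,0]),52)))-a,np.array(proj(cam,(*(c0+[0,10]),52)))-a)
cv2.imwrite("pics/ov1.png",np.hstack(out))
```

```text
scene [5.1624426  3.61448437] [ 4.87449764 -5.15016242]
side [ 4.84592734 -4.58187984] [-5.2456374  -4.70185805]
```

View pics/ov1.png

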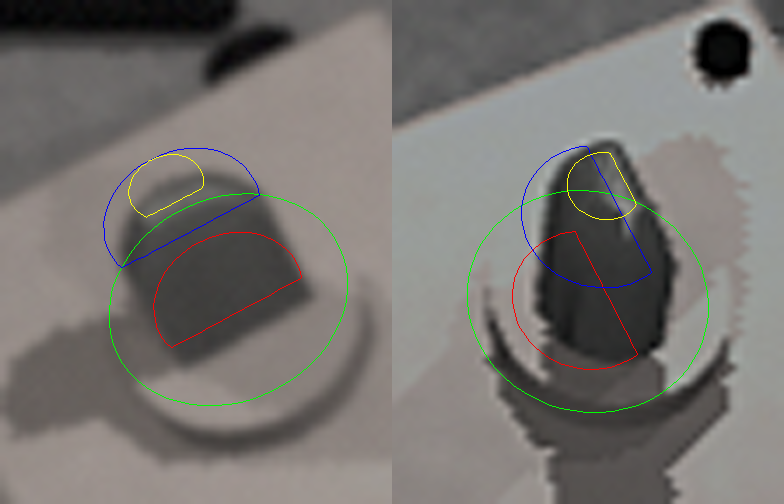

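Overlay: the actual chord bottom in the scene crop is (185,368)-(312,293) against the model's (170,347)-(302,278). That puts the seat at about (463.5,-203.5) with yaw about -19.5°. I'm moving above the flange now.

```bash
python3 -c "
from h import *
for n,u,v,z in (('blue',257,160,0),('spool',366,195,0),('yellow',305,275,10),('spare',352,143,20),('soap',440,176,0),('purple',366,281,20)): print(n,at('scene',u,v,z))
"
python3 -m handwheel '[[[-1,-0.64,0.1],[0,0,0],1],[[-1,-0.64,0.1],[0,0,0],1],[[-1,-0.64,0.1],[0,0,0],1],[[-1,-0.64,0.1],[0,0,0],1],[[-1,-0.64,0.1],[0,0,0],1],[[-1,-0.64,0.1],[0,0,0],1],[[-1,-0.64,0.1],[0,0,0],1],[[-1,-0.64,0.1],[0,0,0],1],[[-1,-0.64,0.1],[0,0,0],1],[[-1,-0.64,0.1],[0,0,0],1]]'
python3 -m handwheel '[[[-1,-0.64,0.1],[0,0,0],1],[[-1,-0.64,0.1],[0,0,0],1],[[-1,-0.64,0.1],[0,0,0],1],[[-1,-0.64,0.1],[0,0,0],1],[[-1,-0.64,0.1],[0,0,0],1],[[-1,-0.64,0.1],[0,0,0],1],[[-1,-0.64,0.1],[0,0,0],1],[[-1,-0.64,0.1],[0,0,0],1],[[-1,-0.64,0.1],[0,0,0],1],[[-1,-0.64,0.1],[0,0,0],1]]'
python3 -m handwheel '[[[-1,-0.64,0.1],[0,0,0],1],[[-0.3,-0.16,0],[0,0,0],1],[[0,0,0],[0,0,0],1]]'
python3 - <<'E'
from h import *
P=camera_params("wrist");im=read_camera("wrist");cv2.imwrite("pics/w1.png",im)
s=get_state();print(s["t"],s["tool_pos"],s["tcp_rot"],s["joints"])
print(proj("wrist",(482,23.5,20),P),find_in("wrist","flange_mid")[:3])
c=(482,24);o=[rect(im,"wrist",c,20,60,400,P),rect(im,"wrist",c,0,150,400,P)]
cv2.imwrite("pics/w1r.png",np.hstack(o))
E
```

```text
blue [357.20671705  77.48336224   0.        ]
spool [568.48593163 124.32382222   0.        ]
yellow [575.79927503 -72.41754557  10.        ]
spare [489.25836382 199.88034576  20.        ]
soap [657.49497894 240.48069467   0.        ]
purple [661.67082266 -31.67822177  20.        ]
t: 1.5
tool_pos: [340.5, 249.6, 284.0]
tcp_rot: [0.22, 0.976, 0.0, 0.0]
wrist_force: [0.4, 0.5, 0.2]
finger_gap: 85.6
grasp_force: 0.0
t: 2.5
tool_pos: [466.4, 48.2, 264.0]
tcp_rot: [0.22, 0.976, 0.0, 0.0]
wrist_force: [1.5, 0.3, -0.5]
finger_gap: 85.5
grasp_force: 0.0
t: 2.8
tool_pos: [482.9, 22.9, 261.8]
tcp_rot: [0.22, 0.975, 0.0, -0.0]
wrist_force: [0.2, -0.1, -0.6]
finger_gap: 85.4
grasp_force: 0.0
2.85 [482.43687834  23.52561598 261.835481  ] [ 2.19927551e-01  9.75516145e-01  1.56343099e-04 -3.14855271e-04] [ 4.85011185e-02  2.30713898e-01 -1.19552288e-01  1.22105352e+00
  4.69447768e-04  4.91981429e-01]
(np.float64(314.7596790827246), np.float64(211.23084560089728)) [{'bbox': [280.6, 170.6, 354.5, 248.4], 'score': 0.63}]
```

View pics/w1r.png

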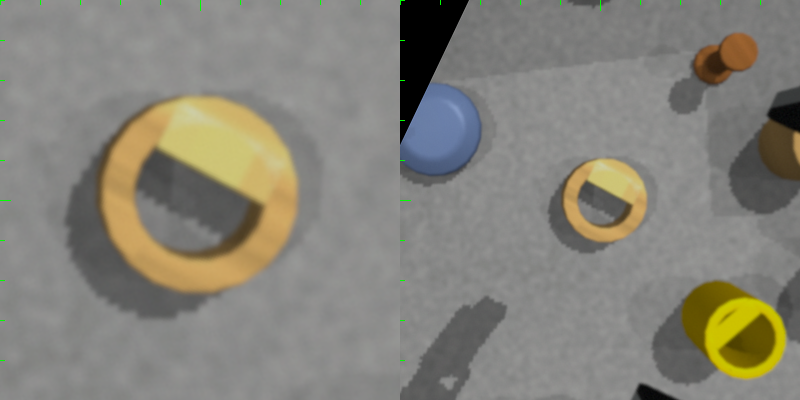

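The wrist view shows the flange centred at rectified (199,194), i.e. (482,25), with its flat at 62.5°. There is clear room around it, so I descend and grip.

```bash
python3 -m handwheel '[[[0.05,0.06,1],[0,0,0],1],[[0,0,1],[0,0,0],1],[[0,0,1],[0,0,0],1],[[0,0,1],[0,0,0],1],[[0,0,1],[0,0,0],1],[[0,0,1],[0,0,0],1],[[0,0,1],[0,0,0],1],[[0,0,1],[0,0,0],1],[[0,0,0.9],[0,0,0],1],[[0,0,0.35],[0,0,0],1]]'
python3 -m handwheel '[[[0,0,0],[0,0,0],0.3],[[0,0,0],[0,0,0],0.3],[[0,0,0],[0,0,0],0.3],[[0,0,0],[0,0,0],0.3],[[0,0,0],[0,0,0],0.3],[[0,0,0],[0,0,0],0.3]]' 40
```

```text
t: 3.9
tool_pos: [480.7, 26.0, 75.6]
tcp_rot: [0.219, 0.976, -0.0, -0.001]
wrist_force: [-0.7, -0.6, 0.4]
finger_gap: 85.1
grasp_force: 0.0
t: 4.5
tool_pos: [483.1, 25.2, 78.1]
tcp_rot: [0.22, 0.976, 0.001, 0.001]
wrist_force: [0.3, 1.1, 6.8]
finger_gap: 57.1
grasp_force: 43.3
```

```bash
python3 -m handwheel '[[[0,0,-1],[0,0,0],0.3],[[0,0,-1],[0,0,1],0.3],[[0,0,-1],[0,0,1],0.3],[[0,0,-1],[0,0,1],0.3],[[0,0,-1],[0,0,1],0.3],[[0,0,-1],[0,0,1],0.3],[[0,0,-0.3],[0,0,1],0.3],[[0,0,0],[0,0,1],0.3],[[0,0,0],[0,0,1],0.3],[[0,0,0],[0,0,1],0.3]]'
python3 -m handwheel '[[[0,0,0],[0,0,1],0.3],[[0,0,0],[0,0,1],0.3],[[0,0,0],[0,0,1],0.3],[[0,0,0],[0,0,1],0.3],[[0,0,0],[0,0,1],0.3],[[0,0,0],[0,0,1],0.3],[[0,0,0],[0,0,1],0.3],[[0,0,0],[0,0,1],0.3],[[0,0,0],[0,0,1],0.3],[[0,0,0],[0,0,1],0.3]]'
python3 -m handwheel '[[[0,0,0],[0,0,1],0.3],[[-1,0.17,0],[0,0,0.5],0.3],[[-1,0.17,0],[0,0,0],0.3],[[-1,0.17,0],[0,0,0],0.3],[[-1,0.17,0],[0,0,0],0.3],[[-1,0.17,0],[0,0,0],0.3],[[-1,0.17,0],[0,0,0],0.3],[[-1,0.17,0],[0,0,0],0.3],[[-1,0.17,0],[0,0,0],0.3],[[-1,0.17,0],[0,0,0],0.3]]'
python3 -m handwheel '[[[-1,0.17,0],[0,0,0],0.3],[[-1,0.17,0],[0,0,0],0.3],[[-1,0.17,0],[0,0,0],0.3],[[-1,0.17,0],[0,0,0],0.3],[[-1,0.17,0],[0,0,0],0.3],[[-0.7,0.17,0],[0,0,0],0.3],[[0,0,0],[0,0,0],0.3],[[0,0,0],[0,0,0],0.3]]'
python3 - <<'E'
from h import *
P=camera_params("wrist");im=read_camera("wrist");cv2.imwrite("pics/w2.png",im)
s=get_state();print(s["t"],s["tool_pos"],s["tcp_rot"],s["joints"],s["finger_gap"],s["grasp_force"])
c=(463.5,-203.5);x=s["tool_pos"]
o=[rect(im,"wrist",c,52,50,400,P),rect(im,"wrist",c,88,50,400,P)]
print(proj("wrist",(x[0],x[1],x[2]-58),P))
cv2.imwrite("pics/w2r.png",np.vstack([np.hstack(o),cv2.resize(im,(800,600))[0:0]]))
print(rect)
import pickle;pickle.dump((P),open("P2.pkl","wb"))
E
```

```text
t: 5.5
tool_pos: [482.1, 24.9, 203.1]
tcp_rot: [0.512, 0.859, 0.0, 0.0]
wrist_force: [-0.3, -0.0, 0.2]
finger_gap: 57.3
grasp_force: 43.1
t: 6.5
tool_pos: [482.1, 24.9, 202.9]
tcp_rot: [0.775, 0.632, -0.0, 0.0]
wrist_force: [-0.5, 0.3, 0.1]
finger_gap: 57.1
grasp_force: 43.1
t: 7.5
tool_pos: [458.0, -156.9, 202.9]
tcp_rot: [0.806, 0.592, -0.0, 0.0]
wrist_force: [0.1, 0.3, -0.8]
finger_gap: 57.2
grasp_force: 43.1
t: 8.3
tool_pos: [443.7, -270.7, 202.7]
tcp_rot: [0.806, 0.592, 0.0, -0.0]
wrist_force: [0.2, 0.9, 0.3]
finger_gap: 57.0
grasp_force: 43.1
8.35 [ 443.71886354 -270.28027755  202.75870853] [ 8.05697472e-01  5.92327096e-01  6.45183340e-05 -4.37019249e-04] [-5.47302666e-01  3.45496719e-01 -1.23550135e-01  1.10250902e+00
  4.51304337e-04  1.32640150e+00] 57.260245625567244 43.077860344201326
(np.float64(312.59887857641473), np.float64(325.8871635212711))
<function rect at 0x7f60bf14c9a0>
```

View pics/w2r.png

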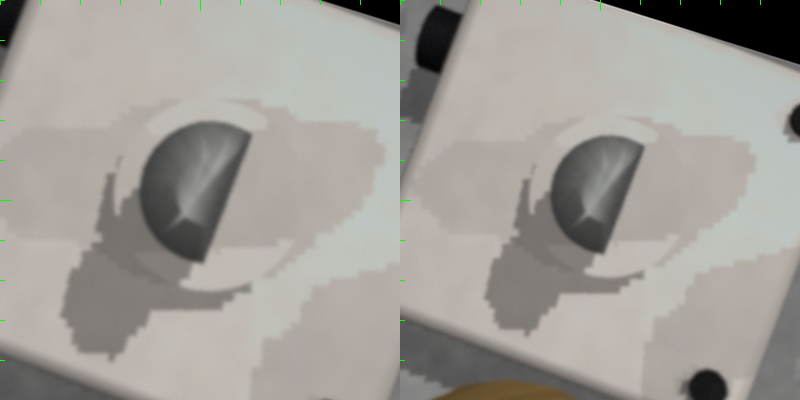

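View pics/w2.png

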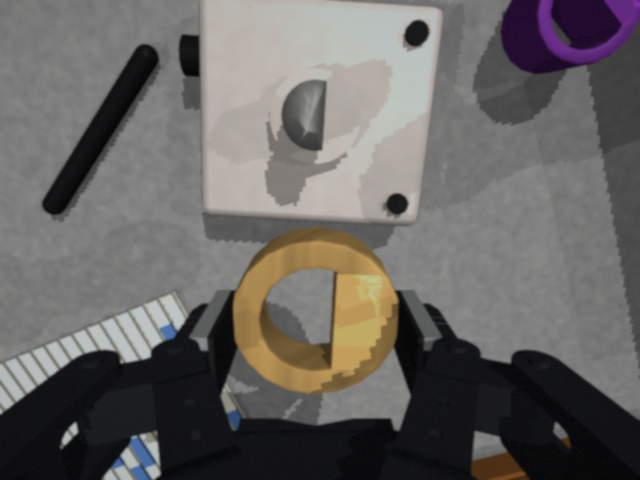

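The held ring's flat, (336,273)-(331,368), is parallel to the spindle's flat, (325,80)-(322,150). The shoulder centre comes out at about (465.6,-202.2). Next is the ring's offset in the grip.

Run:
```python
from h import *
import pickle;P=pickle.load(open("P2.pkl","rb"))
im=cv2.imread("pics/w2.png")
hsv=cv2.cvtColor(im,cv2.COLOR_BGR2HSV);m=cv2.inRange(hsv,(8,90,60),(30,255,255));m[:220]=0;m[400:]=0
n,l,st,_=cv2.connectedComponentsWithStats(m);k=1+np.argmax(st[1:,4]);print(st[k])
for z in(140,145,150):
    a=[at("wrist",*p,z,P) for p in((315.5,310),(233,310),(398,310),(315.5,228),(315.5,393))]
    print(z,a[0],np.linalg.norm(a[1]-a[2]),np.linalg.norm(a[3]-a[4]),(a[3]+a[4])/2)
for z in(52,):
  print(at("wrist",315,115,z,P))
```

```text
[  232   227   167   167 17219]
140 [ 445.81519209 -266.97673781  140.        ] 59.2752111051911 65.12575638926174 [ 445.17281942 -269.03267919  140.        ]
145 [ 446.54067527 -264.65809427  145.        ] 57.044911443491074 62.675323067562246 [ 445.92247262 -266.63667844  145.        ]
150 [ 447.26615845 -262.33945074  150.        ] 54.81461178179099 60.224889745862846 [ 446.67212583 -264.24067769  150.        ]
[ 466.06129111 -201.24356765   52.        ]
```

```bash
python3 -m handwheel '[[[1,0,0],[0,0,0],0.3],[[1,0,0],[0,0,0],0.3],[[1,0,0],[0,0,0],0.3],[[0.5,0.02,0],[0,0,0],0.3],[[0,0,0],[0,0,0],0.3],[[0,0,0.8],[0,0,0],0.3],[[0,0,0.7],[0,0,0],0.3],[[0,0,0.5],[0,0,0],0.3],[[0,0,0.5],[0,0,0],0.3],[[0,0,0],[0,0,0],0.3]]'
```

```text
t: 9.35
tool_pos: [464.2, -204.2, 151.5]
tcp_rot: [0.806, 0.592, -0.001, -0.001]
wrist_force: [-0.0, -0.2, -0.7]
finger_gap: 57.6
grasp_force: 43.1
```

```bash
python3 -m handwheel '[[[0,0,0.4],[0,0,0],0.3],[[0,0,0.4],[0,0,0],0.3],[[0,0,0.2],[0,0,0],0.3],[[0,0,0.1],[0,0,0],0.3],[[0,0,0],[0,0,0],0.3]]'
```

```text
t: 9.85
tool_pos: [465.0, -204.1, 130.7]
tcp_rot: [0.806, 0.592, -0.0, -0.0]
wrist_force: [-1.0, 0.2, -0.9]
finger_gap: 56.8
grasp_force: 43.1
```

```bash
python3 -m handwheel '[[[0,0,0.08],[0,0,0],0.3],[[0,0,0],[0,0,0],0.3]]'
python3 -m handwheel '[[[0,0,0],[0,0,0],0.85],[[0,0,0],[0,0,0],1],[[0,0,0],[0,0,0],1],[[0,0,0],[0,0,0],1],[[0,0,-0.5],[0,0,0],1],[[0,0,-1],[0,0,0],1],[[0,0,-1],[0,0,0],1],[[0,0,-1],[0,0,0],1],[[0,0,-1],[0,0,0],1],[[0,0,-0.5],[0,0,0],1]]'
python3 - <<'E'
from h import *
P=camera_params("wrist");im=read_camera("wrist")
s=get_state();print(s["t"],s["tool_pos"],s["tcp_rot"])
sc=read_camera("scene");u,v=map(int,proj("scene",(465,-203,60)))
a=cv2.resize(sc[v-50:v+50,u-50:u+50],(400,400),interpolation=cv2.INTER_CUBIC)
sd=read_camera("side");u,v=map(int,proj("side",(465,-203,60)))
b=cv2.resize(sd[v-50:v+50,u-50:u+50],(400,400),interpolation=cv2.INTER_CUBIC)
cv2.imwrite("pics/w3.png",np.hstack([a,b]))
E
```

```text
t: 10.05
tool_pos: [465.3, -204.3, 130.1]
tcp_rot: [0.806, 0.592, 0.0, 0.0]
wrist_force: [-1.4, 0.8, 3.0]
finger_gap: 57.0
grasp_force: 43.5
t: 11.05
tool_pos: [465.9, -204.6, 231.9]
tcp_rot: [0.806, 0.592, 0.001, 0.002]
wrist_force: [0.2, -0.4, -0.2]
finger_gap: 85.2
grasp_force: 0.0
11.1 [ 466.3483797  -204.76079889  232.72090786] [0.80577359 0.59221763 0.00133271 0.002329  ]
```

View pics/w3.png

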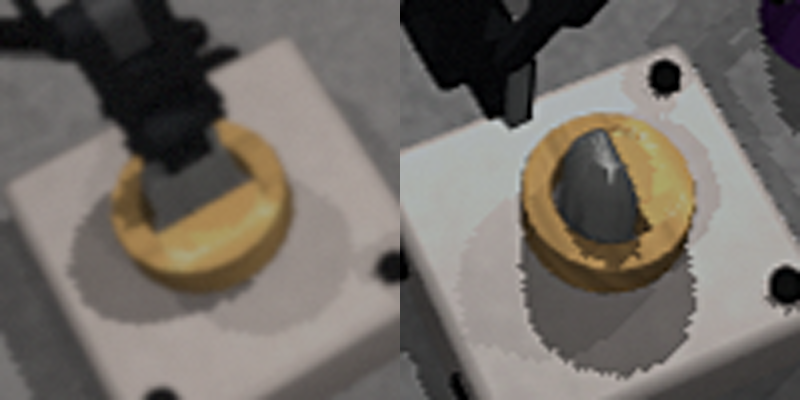

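The flange sits flat on the shoulder around the spindle with the flats matched. Next is the core.

```bash
python3 -m handwheel '[[[0.95,0.23,0],[0,0,0],1],[[0.95,0.23,0],[0,0,0],1],[[0.95,0.23,0],[0,0,0],1],[[0.95,0.23,0],[0,0,0],1],[[0.95,0.23,0],[0,0,0],1],[[0.95,0.23,0],[0,0,0],1],[[0.95,0.23,0],[0,0,0],1],[[0.95,0.23,0],[0,0,0],1],[[0.95,0.23,0],[0,0,0],1],[[0.95,0.23,0],[0,0,0],1]]'
python3 -m handwheel '[[[0.95,0.23,0],[0,0,0],1],[[0.95,0.23,0],[0,0,0],1],[[0.95,0.23,0],[0,0,0],1],[[0.95,0.23,0],[0,0,0],1],[[0.95,0.23,0],[0,0,0],1],[[0.95,0.2,0],[0,0,0],1],[[0,0,0],[0,0,0],1],[[0,0,0],[0,0,0],1]]'
python3 - <<'E'
from h import *
P=camera_params("wrist");im=read_camera("wrist");cv2.imwrite("pics/w4.png",im)
s=get_state();print(s["t"],s["tool_pos"],s["tcp_rot"],s["joints"])
c=(626,63.5)
cv2.imwrite("pics/w4r.png",np.hstack([rect(im,"wrist",c,44,50,400,P),rect(im,"wrist",c,0,120,400,P)]))
E
```

```text
t: 12.2
tool_pos: [565.3, -35.8, 227.6]
tcp_rot: [0.806, 0.592, -0.001, -0.001]
wrist_force: [-0.4, 0.6, -0.2]
finger_gap: 85.2
grasp_force: 0.0
t: 13.0
tool_pos: [625.1, 64.4, 228.2]
tcp_rot: [0.806, 0.593, -0.001, -0.0]
wrist_force: [-0.5, -0.4, -0.2]
finger_gap: 85.4
grasp_force: 0.0
13.05 [624.98785346  63.85755719 228.4268564 ] [ 8.05782015e-01  5.92211426e-01 -9.37387395e-04 -3.04650726e-04] [ 1.01977146e-01  5.35115606e-01  2.44958009e-01  1.28256355e+00
 -4.25562438e-04  1.97596844e+00]
```

View pics/w4r.png

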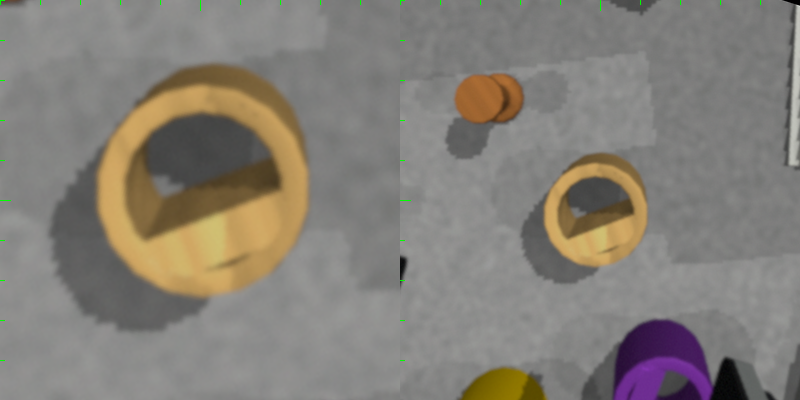

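The core's top circle centre is at rectified (203,189), i.e. about (626.5,65.2), with the flat at about -70°. The surroundings are clear, so I grasp it.

```bash
python3 -m handwheel '[[[0.09,0.05,1],[0,0,0],1],[[0,0,1],[0,0,0],1],[[0,0,1],[0,0,0],1],[[0,0,1],[0,0,0],1],[[0,0,1],[0,0,0],1],[[0,0,1],[0,0,0],1],[[0,0,1],[0,0,0],1],[[0,0,0.4],[0,0,0],1],[[0,0,0],[0,0,0],1]]'
python3 -m handwheel '[[[0,0,0],[0,0,0],0.3],[[0,0,0],[0,0,0],0.3],[[0,0,0],[0,0,0],0.3],[[0,0,0],[0,0,0],0.3],[[0,0,0],[0,0,0],0.3],[[0,0,0],[0,0,0],0.3],[[0,0,0],[0,0,0],0.3]]' 40
```

```text
t: 13.95
tool_pos: [625.7, 64.6, 79.9]
tcp_rot: [0.806, 0.592, -0.002, -0.001]
wrist_force: [-0.4, 0.3, -0.8]
finger_gap: 85.7
grasp_force: 0.0
t: 14.65
tool_pos: [628.1, 65.6, 83.2]
tcp_rot: [0.806, 0.592, 0.001, 0.001]
wrist_force: [-0.5, 0.1, 5.4]
finger_gap: 54.0
grasp_force: 42.6
```

```bash
python3 -m handwheel '[[[0,0,-1],[0,0,0],0.3],[[0,0,-1],[0,0,-1],0.3],[[0,0,-1],[0,0,-1],0.3],[[0,0,-1],[0,0,-1],0.3],[[0,0,-1],[0,0,-1],0.3],[[0,0,-1],[0,0,-1],0.3],[[0,0,-0.5],[0,0,-1],0.3],[[0,0,0],[0,0,-1],0.3],[[0,0,0],[0,0,-1],0.3],[[0,0,0],[0,0,-1],0.3]]'
python3 -m handwheel '[[[0,0,0],[0,0,-1],0.3],[[0,0,0],[0,0,-1],0.3],[[0,0,0],[0,0,-1],0.3],[[0,0,0],[0,0,-0.5],0.3],[[-0.74,-1,0],[0,0,0],0.3],[[-0.74,-1,0],[0,0,0],0.3],[[-0.74,-1,0],[0,0,0],0.3],[[-0.74,-1,0],[0,0,0],0.3],[[-0.74,-1,0],[0,0,0],0.3],[[-0.74,-1,0],[0,0,0],0.3]]'
python3 -m handwheel '[[[-0.74,-1,0],[0,0,0],0.3],[[-0.74,-1,0],[0,0,0],0.3],[[-0.74,-1,0],[0,0,0],0.3],[[-0.74,-1,0],[0,0,0],0.3],[[-0.74,-1,0],[0,0,0],0.3],[[-0.74,-1,0],[0,0,0],0.3],[[-0.74,-1,0],[0,0,0],0.3],[[-0.74,-1,0],[0,0,0],0.3],[[0,0,0],[0,0,0],0.3],[[0,0,0],[0,0,0],0.3]]'
python3 - <<'E'
from h import *
P=camera_params("wrist");im=read_camera("wrist");cv2.imwrite("pics/w5.png",im)
s=get_state();print(s["t"],s["tool_pos"],s["tcp_rot"],s["finger_gap"],s["grasp_force"])
import pickle;pickle.dump(P,open("P5.pkl","wb"))
x=s["tool_pos"];print(proj("wrist",(x[0],x[1],x[2]-36),P),proj("wrist",(465.5,-202.3,52),P),proj("wrist",(465.5,-202.3,88),P))
E
```

```text
t: 15.65
tool_pos: [626.8, 65.6, 211.4]
tcp_rot: [0.582, 0.813, -0.0, -0.0]
wrist_force: [0.4, -0.2, -0.5]
finger_gap: 53.2
grasp_force: 42.4
t: 16.65
tool_pos: [573.2, -74.7, 211.2]
tcp_rot: [0.48, 0.877, -0.0, -0.0]
wrist_force: [0.3, -0.1, 0.2]
finger_gap: 53.4
grasp_force: 42.4
t: 17.65
tool_pos: [502.6, -260.2, 211.2]
tcp_rot: [0.481, 0.877, 0.0, -0.0]
wrist_force: [-0.5, 0.3, -0.7]
finger_gap: 53.3
grasp_force: 42.5
17.7 [ 502.88158736 -259.63173778  211.22927994] [ 4.80041408e-01  8.77245783e-01  2.32972895e-04 -1.66298212e-04] 53.64744488353031 42.45954215526581
(np.float64(313.54778753007605), np.float64(359.3053433834028)) (np.float64(313.37204924110534), np.float64(121.85426500359074)) (np.float64(312.96516321386815), np.float64(121.53133521004357))
```

View pics/w5.png

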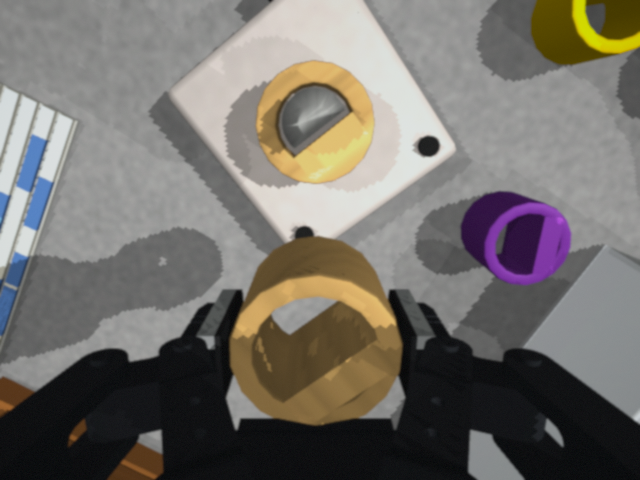

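The core is held, its chord roughly parallel to the spindle flat, which shows at (297,155)-(352,113). I move over the spindle and lower.

```bash
python3 -m handwheel '[[[1,0,0],[0,0,0],0.3],[[1,-0.03,0],[0,0,0],0.3],[[1,0,0],[0,0,0],0.3],[[0.42,0,0],[0,0,0],0.3],[[0,0,0],[0,0,0],0.3],[[0,0,0.8],[0,0,0],0.3],[[0,0,0.5],[0,0,0],0.3],[[0,0,0.4],[0,0,0],0.3],[[0,0,0.4],[0,0,0],0.3],[[0,0,0],[0,0,0],0.3]]'
```

```text
t: 18.7
tool_pos: [464.9, -202.6, 167.9]
tcp_rot: [0.48, 0.877, -0.0, -0.001]
wrist_force: [0.1, 0.5, -1.1]
finger_gap: 53.9
grasp_force: 42.4
```

```bash
python3 -m handwheel '[[[0,0,0.3],[0,0,0],0.3],[[0,0,0.25],[0,0,0],0.3],[[0,0,0.1],[0,0,0],0.3],[[0,0,0.05],[0,0,0],0.3],[[0,0,0],[0,0,0],0.3]]'
```

```text
t: 19.2
tool_pos: [465.6, -202.7, 155.4]
tcp_rot: [0.48, 0.877, 0.0, 0.0]
wrist_force: [-1.0, 0.1, -1.8]
finger_gap: 53.7
grasp_force: 42.5
```

```bash
python3 -m handwheel '[[[0,0,0.1],[0,0,0],0.3],[[0,0,0],[0,0,0],0.3]]'
python3 -m handwheel '[[[0,0,0],[0,0,0],0.85],[[0,0,0],[0,0,0],1],[[0,0,0],[0,0,0],1],[[0,0,0],[0,0,0],1],[[0,0,-0.5],[0,0,0],1],[[0,0,-1],[0,0,0],1],[[0,0,-1],[0,0,0],1],[[0,0,-1],[0,0,0],1],[[0,0,-1],[0,0,0],1],[[0,0,-0.5],[0,0,0],1]]'
python3 -m handwheel '[[[-1,0,0],[0,0,0],1],[[-1,0,0],[0,0,0],1],[[-1,0,0],[0,0,0],1],[[-1,0,0],[0,0,0],1],[[-0.5,0,0],[0,0,0],1],[[0,0,0],[0,0,0],1]]'
python3 - <<'E'
from h import *
o=[]
for c in("scene","side","wrist"):
    im=read_camera(c);u,v=map(int,proj(c,(465,-203,80)));h=50 if c!="wrist" else 90;v=max(v,h)
    o.append(cv2.resize(im[v-h:v+h,u-h:u+h],(266,266),interpolation=cv2.INTER_CUBIC))
cv2.imwrite("pics/w6.png",np.hstack(o));print(get_state()["wrist_force"],find_in("scene","spare_mid")[:1])
E
```

```text
t: 19.4
tool_pos: [465.8, -202.8, 155.1]
tcp_rot: [0.48, 0.877, 0.0, 0.001]
wrist_force: [-3.4, 1.7, 10.0]
finger_gap: 53.8
grasp_force: 43.2
t: 20.4
tool_pos: [466.3, -203.0, 255.8]
tcp_rot: [0.48, 0.877, 0.0, 0.002]
wrist_force: [0.5, 0.0, -1.4]
finger_gap: 85.5
grasp_force: 0.0
t: 21.0
tool_pos: [514.3, -279.2, 252.8]
tcp_rot: [0.48, 0.877, 0.0, -0.0]
wrist_force: [-0.5, -0.5, -0.2]
finger_gap: 85.2
grasp_force: 0.0
[ 0.24758904  0.24374582 -0.13445324] [{'bbox': [335.6, 129.4, 366.2, 158.3], 'score': 0.77}]
```

View pics/w6.png

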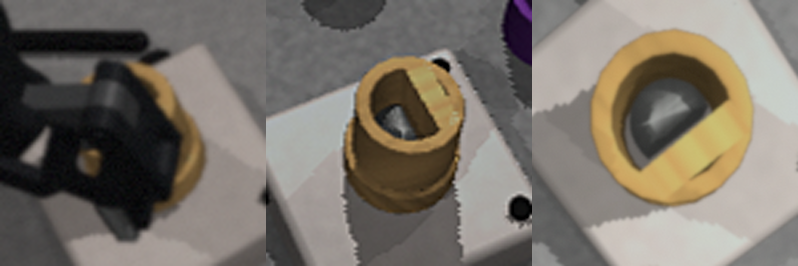

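The core stands upright on the flange with its flat matched to the spindle, which shows at about (665,120) in the right crop. The spare has not moved.

```bash
python3 -c "
from cell import close_job
print(close_job())"
```

```text
the job is handed in; nothing more can be done
None
```

I loaded both D-bored parts on the winder spindle, the flange down on the shoulder and the core on top of it, with their flats matched to the spindle and the spare left where it lay. I handed the job in at about 21 s; no verdict came back, so this rests on my own pictures and force readings.

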